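# Back the pull tester off one notch

## Robot

A 6-joint arm with a two-finger parallel gripper is mounted at the origin on the work surface. World frame = base frame: x ahead of the robot, y to its left, z up, the work surface at z = 0. Lengths are in m, angles in degrees, forces in N, time in s.
With the tool pointing down it reaches from about 0.275 to 0.975 m from the base axis. Payload 8.4 kg.
Tool frame: the origin (TCP) lies midway between the tips of the shut fingers; the grasp point (between the pads) lies 19 mm behind it; z points along the fingers, y is the direction in which the jaws open and shut (so a half turn about z gives the same grasp; the last joint's range is limited). The gripper opens to 92 mm and grips with 3 to 60 N. Pads are 20 mm wide; open, the fingers measure 128 mm over their backs; the gripper's body (75 mm by 189 mm) begins 69 mm behind the grasp point.
Start: joints at [-77.315, 20.225, 93.587, -0, 66.188, -0.138], TCP at [0.139, -0.609, 0.178] pointing down, gripper open.
Joint ranges: [-150.9, 150.9], [-52.94, 120.26], [3.33, 152.33], [-74.26, 254.26], [0, 154.13], [-172.89, 172.89]. Speed limits (degrees/s): [127.2, 127.2, 159.86, 180, 180, 180].

## Interface

Orientations are given as a 3x3 rotation matrix whose columns are the frame's x, y, z axes.
In Python, from plant import observe, grab_frame, get_calibration, sign_off gives the robot as it stands. The module is installed in compiled form; this text tells all that it offers.
- The arm moves only by the tool send_rows, never from a script. Its argument "targets" is a list of rows, each a list of 7 numbers: the shift along the tool's x, y, z in cm, then the turn, a rotation vector about the tool's x, y, z in degrees, then the closure, from 0 (fully open) to 1 (shut). In form: [[dx, dy, dz, wx, wy, wz, grip], ...]. A call has exactly 8 rows; each row shifts and turns the commanded pose from where the row before left it, along the tool's axes as they then stand; what a row does not reach is not made up. A row lasts 1/10 s, in which the tool goes at most 50 mm and 8.59 degrees, less where a joint would pass 70% of its speed; a pose out of reach is approached as far as the arm can. A call with a gripper value outside its range is refused whole. The fingers move at their own pace and stop on an object; the grip force is fixed at half the most. Time passes only in rows, so rows that do not move let the fingers close, or fill a call up. It gives the time, the measured TCP pose, the force and the opening at its end, in the units of the state.
- observe(): the state, without advancing time (a new reading comes with each control period).
- grab_frame(name): name is "scene" or "top" or "wrist"; returns (picture, depth): 420x560x3 uint8, blue, green, red; 420x560 float32, m along the optical axis (not along the pixel's ray), 0 where there is no reading.
- get_calibration(name): a dict with "mtx" (3x3 intrinsics, pixels), "eye" and "orientation" of the camera in the world; the wrist camera has in their place "tool_from_camera" (4x4, takes a point from camera to tool coordinates, whose origin is the TCP and whose axes are the flange's). Camera axes: x right, y down, z forward; pixel columns grow to the right and rows downward; lengths in m; the calibration is good to about 2 mm. A picture is of the moment at which its call begins: read the wrist's pose just before it. get_calibration takes no time and is no camera call.
- sign_off(): hands the job in, once; it reports no verdict.
The state is a dict: "clock": time; "joint_pos": joint angles; "qvel": joint speeds; "joint_torque": joint torques, N m; "tcp_pos": TCP position; "tcp_rot": TCP orientation; "force": force on the tool from outside, world axes, zero at the start; "wrist_torque": the same for the moment, N m; "grip_width": finger opening in m.
Only numpy, scipy, OpenCV 4.12 (cv2) and the standard library are available. Lean on these libraries where they do the work, as an engineer would, in place of code of your own. Each camera call takes 0.05 s, during which the arm holds its last target. There are 200 camera calls.

## Task

The crimp pull tester on the bench has been wound one notch too far. With a fingertip lift its pawl out of the ratchet wheel and lay it back against its stop, push the handle arms to turn the wheel backward one notch, then tip the pawl in again so that it sits fully down between the teeth. Only touch and push: do not close the fingers around the pawl or an arm, and leave the things around the tester where they are.

Things in the scene. Friction and masses are not known exactly. Their poses are not given: they have to be found in the camera images.
- tester: Crimp pull tester, its frame fixed to the bench: grey base 160 x 460 x 18 mm, force gauge at its -y end, rack slide along y geared to the shaft. Origin on the bench straight below the shaft, z up. The shaft runs along the tester's x, 125 mm up. On the +x side: ratchet wheel and pawl (12 mm thick, mid-plane x = 54 mm), then the four-arm handle (x = 105 mm), within y -105 to 185, all below 250 mm.
- wheel (a joint): Turn (rad) of the ratchet wheel, shaft and handle. Dark steel, radius 60 mm over ten teeth, 47 at the roots; one notch = 0.628. Positive winds on; negative is backward (top moves to the tester's +y, towards the pawl), blocked while the pawl is in. At 0 a tooth bears on the pawl; it starts at 0.08 to 0.17 (slack). Friction holds it where it is left; about 2 N at an arm turns it.
- pawl (a joint): Swing (rad) of the gravity pawl: 0 seated fully between the teeth, growing as it is lifted away to the tester's +y, 0.95 at its stop. Below about 0.45 it falls back towards the wheel, above about 0.6 to the stop, where it stays. It drops to 0 only with a gap opposite its nose: wheel 0.04 to 0.22 above a whole number of notches.
- pawl_pivot (a point): Axis of the pawl's pivot pin, along the tester's x, 84 mm above the bench and 100 mm to +y of the shaft, in the mid-plane of the pawl. The pawl is a straight steel bar 13 mm thick that reaches from here to its free end 160 mm away.
- thumb_pad (a point): Middle of the thumb pad at the pawl's free end: 26 mm wide along the tester's x, 13 thick, 30 along the bar, 147 mm from the pivot. Axes: z along the bar away from the pivot, y out from the wheel. Seated, the bar leans 30 degrees over the wheel (end 224 mm up, towards -y); at its stop 24 degrees to +y. Above the wheel's rim (185 mm up) its wheel side is open to a fingertip.
- hub (a point): Centre of the four-arm handle on the shaft axis, 125 mm up. It turns with the wheel; its y and z axes run along the arms: steel rods 10 mm thick, each ending in a black 25 mm ball centred 90 mm from the axis. The ratchet wheel's face lies 45 mm behind, towards the frame.
- upper_knob (a point): Centre of the ball on the uppermost arm. This arm leans from upright to the tester's -y by 10 degrees plus the wheel's joint value, so by 14 to 20 degrees at the start; one notch backward leaves it leaning about as far to +y.
- jar: Bystander: small clear jar with white cap, 44 mm across, 62 mm tall, on the bench; origin at its underside.
- screwdriver: Bystander: black-handled screwdriver 190 mm long lying on the bench; origin at its underside.
- multimeter: Bystander: red multimeter 140 x 72 x 36 mm lying on the bench; origin at its underside.
- terminal_box: Bystander: clear open box of crimp terminals, 85 x 120 x 40 mm, on the bench; origin at its underside.

How it is judged:
By the outcome, as a careful person would: the job done as asked, in the order asked, and still so for the second after the job is handed in, with the robot touching nothing.
It also fails if it takes over 58 s, if anything falls off the work surface, if the arm or the gripper's body presses on something with over 40 N, if the wrist force passes 120 N, or if a joint passes its speed limit or range.

## Working session

There is one attempt and no reset: what is moved stays moved. The work goes in short steps, Python scripts to look and compute and a tool call to move; the robot and the scene stay as the last step left them, time stands still between calls to the robot, and variables do not carry over. Pictures are saved under pics/ and viewed, about 8 in all and at most 12, crops included, and the job is handed in when it is done.

Besides the shell and the picture viewer there is one more tool, called after "Request:" as a command line: name --pt "numbers of a row" for each row, then --argument value for the rest. send_rows: Moves the arm, as the interface text tells. Its arguments: {"type":"object","properties":{"targets":{"type":"array"}},"required":["targets"]}

```bash
mkdir -p pics; cat > h.py <<'E'
import numpy as np, cv2
from plant import *
def save(name,fn):
    o=observe(); p,d=grab_frame(name); cv2.imwrite(f'pics/{fn}.png',p); np.savez(f'pics/{fn}.npz',p=p,d=d,R=o['tcp_rot'],t=o['tcp_pos']); return p,d
def cam(name,o=None):
    c=get_calibration(name)
    if name=='wrist':
        T=np.eye(4);T[:3,:3]=o['tcp_rot'];T[:3,3]=o['tcp_pos'];T=T@np.array(c['tool_from_camera']);return np.array(c['mtx']),T[:3,3],T[:3,:3]
    return np.array(c['mtx']),np.array(c['eye']),np.array(c['orientation'])
def pts(d,K,e,R):
    v,u=np.indices(d.shape); ray=np.stack([(u-K[0,2])/K[0,0],(v-K[1,2])/K[1,1],np.ones(d.shape)],-1)
    return (ray*d[...,None])@R.T+e
E
python3 - <<'E'
from h import *
print(observe())
for n in ('scene','top'):
    save(n,n+'0'); c=cam(n); print(n,c)
a=cv2.imread('pics/scene0.png');b=cv2.imread('pics/top0.png')
E
```

```text
{'clock': 0.0, 'joint_pos': array([-7.73152413e+01,  2.02611551e+01,  9.36274977e+01,  1.07910221e-03,
        6.61863984e+01, -1.37236370e-01]), 'qvel': array([-0.0465189 , -0.03293695, -0.01554182,  0.11226385,  0.0076393 ,
        0.00091778]), 'joint_torque': array([-1.41747740e-03, -5.93850303e+01, -3.34217978e+01,  6.95527880e-02,
        2.33988423e-02, -1.12044572e-04]), 'tcp_pos': array([ 0.1385974 , -0.60890679,  0.17729001]), 'tcp_rot': array([[ 9.75065926e-01,  2.21915224e-01, -2.70824514e-04],
       [ 2.21915388e-01, -9.75065084e-01,  1.28170307e-03],
       [ 2.03578972e-05, -1.30984512e-03, -9.99999142e-01]]), 'force': array([ 0.16002624, -0.34083016, -0.02955231]), 'wrist_torque': array([ 0.04380237, -0.04620679,  0.03323971]), 'grip_width': 0.09178305689833433}
scene (array([[415.99388307,   0.        , 274.59466158],
       [  0.        , 415.99388307, 209.50660803],
       [  0.        ,   0.        ,   1.        ]]), array([1.27582073, 0.36536451, 0.80279927]), array([[-0.49983906,  0.53359006, -0.68223351],
       [ 0.86585285,  0.32734225, -0.37834627],
       [ 0.02144204, -0.77982607, -0.62562891]]))
top (array([[524.32099447,   0.        , 276.45062617],
       [  0.        , 524.32099447, 196.55809932],
       [  0.        ,   0.        ,   1.        ]]), array([ 0.4489429 , -0.02332785,  1.59388973]), array([[-0.00505695, -0.99755338,  0.0697258 ],
       [-0.99994816,  0.00442825, -0.00916833],
       [ 0.00883714, -0.06976855, -0.99752406]]))
```

View pics/scene0.png

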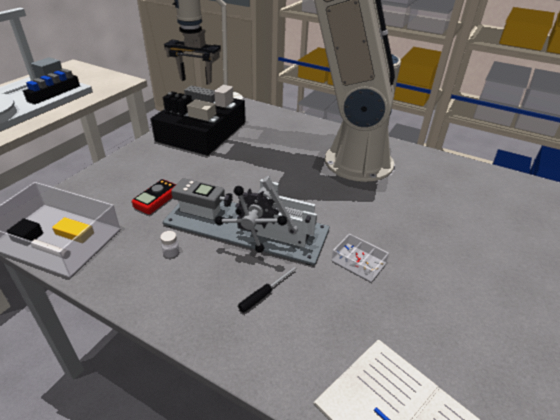

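View pics/top0.png

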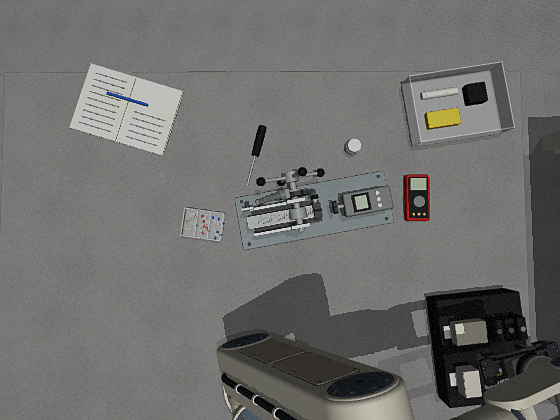

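The top view shows the tester with its base at about (315,210), gauge on the right (world -y) and handle upward (world +x). So the tester axes are roughly the world axes plus a small yaw. Next I'll measure the base, knobs and pawl.

```bash
python3 - <<'E'
from h import *
z=np.load('pics/top0.npz');p,d=z['p'],z['d'];K,e,R=cam('top');P=pts(d,K,e,R)
Q=P.reshape(-1,3)
roi=(np.abs(P[...,2]-.018)<.008)&(P[...,0]>.2)&(P[...,0]<.7)&(np.abs(P[...,1])<.45)
hsv=cv2.cvtColor(p,cv2.COLOR_BGR2HSV); v=hsv[205,245];print('hsv base',hsv[200,240],hsv[235,250],hsv[185,380],'bench',hsv[300,150], P[235,250],P[300,150],P[100,200])
ray=lambda u,v,zz:(lambda r:e+r*(zz-e[2])/r[2])(R@np.array([(u-K[0,2])/K[0,0],(v-K[1,2])/K[1,1],1]))
m=((hsv[...,1]>25)&(hsv[...,0]>80)&(hsv[...,0]<115)).astype(np.uint8);m[:150]=0;m[260:]=0;m[:,:225]=0;m[:,402:]=0
c=max(cv2.findContours(cv2.morphologyEx(m,cv2.MORPH_CLOSE,np.ones((9,9))),0,2)[0],key=cv2.contourArea)
W=np.array([ray(*q[0],.018)[:2] for q in cv2.convexHull(c)],np.float32)
r=cv2.minAreaRect(W);print(r,cv2.boxPoints(r))
for n in('top','scene'):
    z=np.load(f'pics/{n}0.npz');p=z['p'];x0,y0,x1,y1=((220,155,400,255) if n=='top' else (155,165,335,265))
    cv2.imwrite(f'pics/{n}0c.png',cv2.resize(p[y0:y1,x0:x1],None,fx=4,fy=4,interpolation=cv2.INTER_CUBIC))
E
python3 -c "
import cv2,numpy as np
cv2.imwrite('pics/both.png',cv2.resize(np.vstack([cv2.imread('pics/top0c.png'),cv2.imread('pics/scene0c.png')]),(540,600)))"
```

```text
hsv base [130  11  68] [ 83  17 136] [ 93  22 141] bench [170   6 124] [0.44397784 0.04209467 0.01642359] [0.25113853 0.342647   0.00116761] [0.85883191 0.19569826 0.00387382]
((0.5400158762931824, 0.0053491294384002686), (0.08801442384719849, 0.17525827884674072), 20.537559509277344) [[ 0.46806347  0.07197011]
 [ 0.5295478  -0.09214918]
 [ 0.6119683  -0.06127185]
 [ 0.55048394  0.10284744]]
```

View pics/both.png

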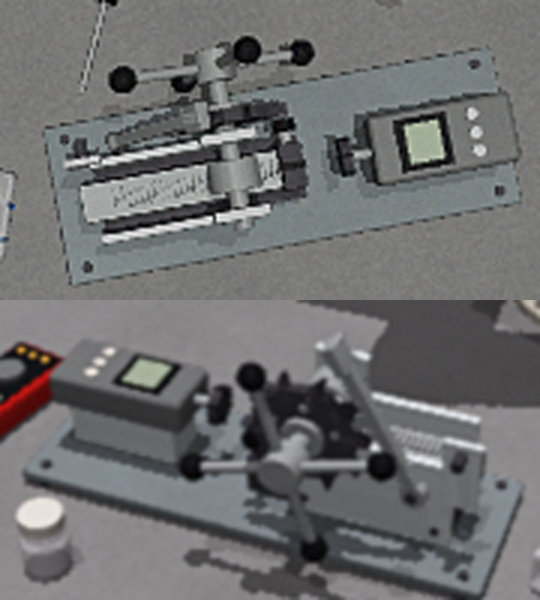

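The crops show the base with clear corners, the four black knobs, and the pawl, which in the scene crop runs from about (415,495) to (337,345). I'll triangulate the knobs and base corners.

```bash
python3 - <<'E'
from h import *
def ray(n,u,v):
    K,e,R=cam(n);r=R@np.array([(u-K[0,2])/K[0,0],(v-K[1,2])/K[1,1],1]);return e,r/np.linalg.norm(r)
def tri(a,b):
    A=0;B=0
    for e,r in(a,b): M=np.eye(3)-np.outer(r,r);A=A+M;B=B+M@e
    x=np.linalg.solve(A,B);return x,[np.linalg.norm(np.cross(x-e,r)) for e,r in(a,b)]
T=lambda x,y:(220+x/3-.33,155+y/3-.33); S=lambda x,y:(155+x/3-.33,165+y/3-.33)
def ref(n,u,v):
    p=np.load(f'pics/{n}0.npz')['p'].max(2);w=5;u0,v0=round(u),round(v);m=p[v0-w:v0+w+1,u0-w:u0+w+1]<45
    k,l,s,c=cv2.connectedComponentsWithStats(m.astype(np.uint8));i=1+np.argmax(s[1:,4]) if k>1 else 0
    return c[i]+[u0-w,v0-w],s[i,4]
kn={}
for nm,t,s in(('up',(246,49),(251,77)),('right -y',(301,52),(193,167)),('left +y',(123,78),(381,165)),('low',(182,82),(313,249))):
    a,na=ref('top',*T(*t));b,nb=ref('scene',*S(*s));kn[nm]=tri(ray('top',*a),ray('scene',*b));print(nm,a,na,b,nb,kn[nm][0].round(4),np.round(kn[nm][1],4))
C=[]
for x,y in((45,128),(490,47),(520,218),(75,283)):
    e,r=ray('top',*T(x,y));C.append((e+r*(.018-e[2])/r[2])[:2])
C=np.array(C);print(C.round(4),[np.linalg.norm(C[i]-C[i-1]).round(3) for i in range(4)])
yv=(C[0]-C[1]+C[3]-C[2]);print('yaw from base',np.degrees(np.arctan2(-yv[0],yv[1])),'centre',C.mean(0))
# pawl end & pivot via both
print('pawl end',tri(ray('top',*T(115,140)),ray('scene',*S(337,45))))
K,e,R=cam('top');z=np.load('pics/top0.npz');P=pts(z['d'],K,e,R)
m=(P[...,2]>.19)&(P[...,0]>.3)&(P[...,0]<.7)&(P[...,1]>-.25)&(P[...,1]<.3)
v,u=np.where(m);print('high'); 
k,l,s,c=cv2.connectedComponentsWithStats(m.astype(np.uint8))
for i in range(1,k):
    if s[i,4]>3: q=P[l==i];print(s[i],q.mean(0).round(4),q.min(0).round(3),q.max(0).round(3))
K,e,R=cam('scene');z=np.load('pics/scene0.npz');P=pts(z['d'],K,e,R)
for x,y in((337,45),(345,55),(380,115),(405,170),(295,140),(285,170),(251,77)):
    u,v=np.round(S(x,y)).astype(int);print((x,y),P[v,u].round(4))
E
```

```text
up [301.81538462 171.30769231] 65 [238.43283582 190.68656716] 67 [ 0.6125 -0.1036  0.2102] [0.0002 0.0002]
right -y [320.2244898  172.30612245] 49 [218.16363636 220.03636364] 55 [ 0.623  -0.1635  0.0988] [0.0006 0.0006]
left +y [260.47619048 181.12698413] 63 [281.98529412 220.07352941] 68 [0.5925 0.0075 0.1522] [0.0002 0.0002]
low [280.5625 182.75  ] 32 [259.14516129 247.88709677] 62 [ 0.5998 -0.0514  0.0352] [0.0014 0.0014]
[[ 0.5573  0.088 ]
 [ 0.6373 -0.361 ]
 [ 0.4648 -0.3878]
 [ 0.4023  0.058 ]] [np.float64(0.158), np.float64(0.456), np.float64(0.175), np.float64(0.45)]
yaw from base 9.04602976945342 centre [ 0.51541547 -0.15068745]
pawl end (array([ 0.54979269, -0.01905567,  0.23517609]), [np.float64(0.03605106055052208), np.float64(0.03605106055052212)])
high
[297 167  10   9  70] [ 0.61   -0.1026  0.2381] [ 0.449 -0.115  0.191] [ 0.624 -0.023  1.594]
[276 189  14  11 105] [ 0.5507 -0.0548  0.2306] [ 0.449 -0.069  0.191] [ 0.564 -0.023  1.594]
(337, 45) [ 0.5545 -0.0581  0.2238]
(345, 55) [ 0.55   -0.0521  0.2144]
(380, 115) [ 0.5453 -0.0218  0.1614]
(405, 170) [0.5436 0.0054 0.1129]
(295, 140) [ 0.5812 -0.0827  0.1345]
(285, 170) [ 0.6204 -0.0667  0.1365]
(251, 77) [ 0.6195 -0.0995  0.2181]
```

Opposite knob pairs give the hub at (0.607,-0.078,0.1245), a lean of 17° and a wheel angle of about 0.12, with the yaw about 10°. The pawl end predicted from this agrees with the depth reading, so I'll move.

Request:
send_rows --pt "0 0 -2.5 0 0 0.35 1" --pt "0 0 -2.5 0 0 0.35 1" --pt "0 0 -2.5 0 0 0.35 1" --pt "0 0 -2.5 0 0 0.35 1" --pt "0 0 -2.5 0 0 0.35 1" --pt "0 0 -2.5 0 0 0.35 1" --pt "0 0 -2.5 0 0 0.35 1" --pt "0 0 -2.5 0 0 0.35 1"

```text
clock: 0.9
tcp_pos: [0.1386, -0.6091, 0.3786]
tcp_rot: [[0.985, 0.174, -0.0], [0.174, -0.985, 0.001], [-0.0, -0.001, -1.0]]
force: [-0.3, 0.3, 0.5]
grip_width: 0.0298
```

Request:
send_rows --pt "3.14 -2.69 0 0 0 0 1" --pt "3.14 -2.69 0 0 0 0 1" --pt "3.14 -2.69 0 0 0 0 1" --pt "3.14 -2.69 0 0 0 0 1" --pt "3.14 -2.69 0 0 0 0 1" --pt "3.14 -2.69 0 0 0 0 1" --pt "3.14 -2.69 0 0 0 0 1" --pt "3.14 -2.69 0 0 0 0 1"

```text
clock: 1.7
tcp_pos: [0.3492, -0.3522, 0.3778]
tcp_rot: [[0.985, 0.174, -0.0], [0.174, -0.985, 0.0], [-0.0, -0.0, -1.0]]
force: [-0.4, -0.5, -0.3]
grip_width: 0.0001
```

Request:
send_rows --pt "3.14 -2.69 0 0 0 0 1" --pt "3.14 -2.69 0 0 0 0 1" --pt "3.14 -2.69 0 0 0 0 1" --pt "3.14 -2.69 0 0 0 0 1" --pt "3.14 -2.69 0 0 0 0 1" --pt "3.14 -2.69 0 0 0 0 1" --pt "2.5 -2.2 0 0 0 0 1" --pt "2 -1.6 0 0 0 0 1"

```text
clock: 2.5
tcp_pos: [0.5446, -0.1148, 0.3775]
tcp_rot: [[0.985, 0.175, -0.001], [0.175, -0.985, 0.0], [-0.001, -0.001, -1.0]]
force: [0.4, -0.8, 0.4]
grip_width: 0.0004
```

```bash
cat >> h.py <<'E'
yaw=np.radians(10);xt=np.array([np.cos(yaw),np.sin(yaw),0]);yt=np.array([-np.sin(yaw),np.cos(yaw),0])
hub=np.array([.607,-.0778,.125]);org=hub-.105*xt;org[2]=0
B=np.stack([xt,yt,[0,0,1]],1)
tt=lambda w:(np.asarray(w)-org)@B
E
python3 - <<'E'
from h import *
o=observe();print(o['clock'],o['tcp_pos'],tt(o['tcp_pos']),o['tcp_rot'],o['force'],o['grip_width'])
save('wrist','w1')
E
```

```text
2.5 [ 0.5445758  -0.11484809  0.37752445] [ 0.03709083 -0.02564539  0.37752445] [[ 9.84515800e-01  1.75294578e-01 -6.71809412e-04]
 [ 1.75294879e-01 -9.84515886e-01  4.19280217e-04]
 [-5.87909490e-04 -5.30552748e-04 -9.99999686e-01]] [ 0.36240514 -0.78028382  0.43970618] 0.00043104392959009
```

View pics/w1.png

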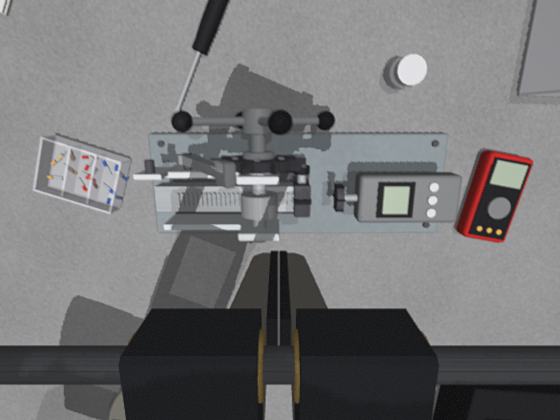

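The wrist view shows the base edges level with the image rows (upper edge at row 133), which confirms the 10° yaw. The upper knob is at (280,122), the pawl end near (230,175). I'll check its depth.

```bash
python3 - <<'E'
from h import *
z=np.load('pics/w1.npz');K,e,R=cam('wrist',dict(tcp_rot=z['R'],tcp_pos=z['t']));P=(pts(z['d'],K,e,R)-org)@B
m=(P[...,2]>.17)&(P[...,2]<.26)&(z['d']>0);m[240:]=0
k,l,s,c=cv2.connectedComponentsWithStats(m.astype(np.uint8))
for i in range(1,k):
    if s[i,4]>8: q=P[l==i];print(s[i],np.percentile(q,5,0).round(4),q.mean(0).round(4),np.percentile(q,95,0).round(4),q[q[:,2].argmax()].round(3))
for u,v in((290,160),(178,121),(326,121),(150,168),(200,180),(245,210),(295,190)):print((u,v),P[v,u].round(4))
E
```

```text
[265 110  29  26 531] [ 0.0955 -0.0381  0.1826] [ 0.1052 -0.0273  0.2157] [ 0.1145 -0.0151  0.2219] [ 0.104 -0.027  0.223]
[204 161  34  28 679] [0.0437 0.0174 0.1783] [0.0551 0.0315 0.2133] [0.0661 0.0538 0.2272] [0.048 0.024 0.229]
[241 163  26  13 219] [ 0.0486 -0.0072  0.1702] [0.0541 0.0052 0.1761] [0.0598 0.0146 0.1824] [0.055 0.01  0.183]
[272 163   8  12  84] [ 0.0489 -0.0254  0.1703] [ 0.0545 -0.0223  0.1769] [ 0.06   -0.0186  0.1804] [ 0.052 -0.021  0.181]
(290, 160) [ 0.06   -0.0399  0.1417]
(178, 121) [0.1059 0.0867 0.1631]
(326, 121) [ 0.1053 -0.0859  0.1095]
(150, 168) [0.0488 0.1335 0.1333]
(200, 180) [0.0206 0.0888 0.0577]
(245, 210) [-0.0035  0.0163  0.1385]
(295, 190) [ 0.016  -0.0481  0.1071]
```

All the points agree with the model to about 1 mm in the tester frame. I'll shift 1.7 cm along tool x and lower the tip to z ≈ 0.197, beside the pawl on its wheel side.

Request:
send_rows --pt "0.6 0 2 0 0 0 1" --pt "0.6 0 3 0 0 0 1" --pt "0.5 0 3 0 0 0 1" --pt "0 0 3 0 0 0 1" --pt "0 0 3 0 0 0 1" --pt "0 0 2.5 0 0 0 1" --pt "0 0 1.5 0 0 0 1" --pt "0 0 0 0 0 0 1"

```text
clock: 3.35
tcp_pos: [0.5586, -0.1136, 0.1954]
tcp_rot: [[0.985, 0.174, -0.005], [0.174, -0.985, 0.001], [-0.004, -0.002, -1.0]]
force: [-0.2, 0.9, 0.9]
grip_width: 0.0005
```

Request:
send_rows --pt "0 -0.8 0 0 0 0 1" --pt "0 -1 0 0 0 0 1" --pt "0 -1 0 0 0 0 1" --pt "0 -1 0 0 0 0 1" --pt "0 -1 0 0 0 0 1" --pt "0 -1 0 0 0 0 1" --pt "0 -1 0 0 0 0 1" --pt "0 0 0 0 0 0 1"

```text
clock: 4.15
tcp_pos: [0.5484, -0.0456, 0.198]
tcp_rot: [[0.985, 0.175, -0.0], [0.175, -0.985, 0.0], [-0.0, -0.0, -1.0]]
force: [0.1, 0.4, -0.1]
grip_width: 0.0003
```

```bash
python3 - <<'E'
from h import *
o=observe();print(o['clock'],tt(o['tcp_pos']),o['force'],o['wrist_torque'])
p,_=save('scene','s2');cv2.imwrite('pics/s2c.png',cv2.resize(p[120:270,150:350],None,fx=4,fy=4,interpolation=cv2.INTER_CUBIC))
E
```

```text
4.15 [0.05289462 0.04189204 0.19803718] [ 0.06387281  0.44334599 -0.09854483] [ 0.00170253 -0.03100416  0.05191315]
```

View pics/s2c.png

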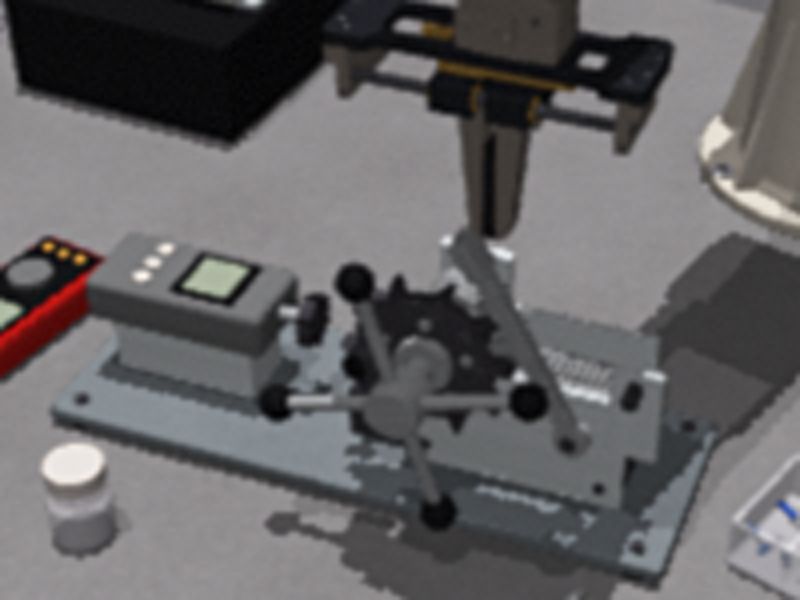

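```bash
python3 - <<'E'
from h import *
K,e,R=cam('scene');z=np.load('pics/s2.npz')
def pr(w): q=R.T@(w-e);q=K@q;return q[:2]/q[2]
cr=lambda w:((pr(w)-[150,120])*4).round()
t=z['t'];print('tcp',cr(t),pr(t))
for nm,q in(('pawl end',(.054,.02,.2226)),('pivot',(.054,.1,.084)),('upknob',(.105,-.0265,.211))):print(nm,cr(org+B@np.array(q)))
P=(pts(z['d'],K,e,R)-org)@B
for x,y in((495,225),(495,150),(480,200),(510,200),(470,250),(465,240),(490,290),(530,360)):
    print((x,y),P[120+y//4,150+x//4].round(4))
E
```

```text
tcp [490. 276.] [272.49142656 188.88971177]
pawl end [457. 236.]
pivot [570. 438.]
upknob [354. 281.]
(495, 225) [0.0631 0.046  0.244 ]
(495, 150) [0.0643 0.0454 0.2973]
(480, 200) [0.0627 0.038  0.2588]
(510, 200) [0.0644 0.0561 0.2643]
(470, 250) [0.0635 0.0311 0.2229]
(465, 240) [0.0598 0.0271 0.2254]
(490, 290) [0.0612 0.0437 0.1947]
(530, 360) [0.0619 0.0718 0.1465]
```

```bash
python3 - <<'E'
from h import *
K,e,R=cam('scene')
def pr(w): q=R.T@(w-e);q=K@q;return (q[:2]/q[2]).round(1)
z0=np.load('pics/scene0.npz');t=z0['t'];y=z0['R'][:,1]
print('start tcp',pr(t),pr(t+.05*y),pr(t-.05*y),pr(t+[0,0,.04]))
z=np.load('pics/s2.npz');D=z['d'];P=(pts(D,K,e,R)-org)@B
for v in range(170,196,2):
    print(v,[tuple((P[v,u]*1000).round().astype(int)) for u in range(266,282,2)])
a=cv2.resize(z0['p'][30:110,150:250],None,fx=4,fy=4,interpolation=cv2.INTER_CUBIC)
b=cv2.resize(z['p'][140:220,230:330],None,fx=4,fy=4,interpolation=cv2.INTER_CUBIC)
cv2.imwrite('pics/cmp.png',np.hstack([a,b]));print(observe()['clock'],observe()['grip_width'])
E
```

```text
start tcp [196.4  90.9] [184.1  89. ] [208.9  92.8] [195.4  80.3]
170 [(np.int64(-303), np.int64(-109), np.int64(0)), (np.int64(61), np.int64(33), np.int64(257)), (np.int64(63), np.int64(38), np.int64(259)), (np.int64(63), np.int64(43), np.int64(261)), (np.int64(61), np.int64(48), np.int64(260)), (np.int64(65), np.int64(54), np.int64(264)), (np.int64(61), np.int64(58), np.int64(263)), (np.int64(-323), np.int64(-64), np.int64(-1))]
172 [(np.int64(-291), np.int64(-105), np.int64(-1)), (np.int64(63), np.int64(33), np.int64(252)), (np.int64(62), np.int64(38), np.int64(252)), (np.int64(64), np.int64(44), np.int64(256)), (np.int64(62), np.int64(48), np.int64(255)), (np.int64(65), np.int64(54), np.int64(258)), (np.int64(57), np.int64(56), np.int64(254)), (np.int64(-310), np.int64(-60), np.int64(-1))]
174 [(np.int64(841), np.int64(320), np.int64(803)), (np.int64(62), np.int64(33), np.int64(246)), (np.int64(65), np.int64(39), np.int64(249)), (np.int64(62), np.int64(43), np.int64(248)), (np.int64(61), np.int64(48), np.int64(249)), (np.int64(64), np.int64(54), np.int64(252)), (np.int64(55), np.
[... 3094 characters left out ...]
1), np.int64(10), np.int64(143)), (np.int64(58), np.int64(37), np.int64(191)), (np.int64(61), np.int64(44), np.int64(195)), (np.int64(59), np.int64(48), np.int64(195)), (np.int64(47), np.int64(49), np.int64(186)), (np.int64(-199), np.int64(-28), np.int64(-3)), (np.int64(-197), np.int64(-20), np.int64(0))]
194 [(np.int64(14), np.int64(10), np.int64(147)), (np.int64(10), np.int64(14), np.int64(145)), (np.int64(59), np.int64(38), np.int64(185)), (np.int64(59), np.int64(43), np.int64(186)), (np.int64(59), np.int64(48), np.int64(188)), (np.int64(53), np.int64(52), np.int64(185)), (np.int64(-186), np.int64(-23), np.int64(0)), (np.int64(-189), np.int64(-17), np.int64(-1))]
4.2 0.0005264056902289193
```

View pics/cmp.png

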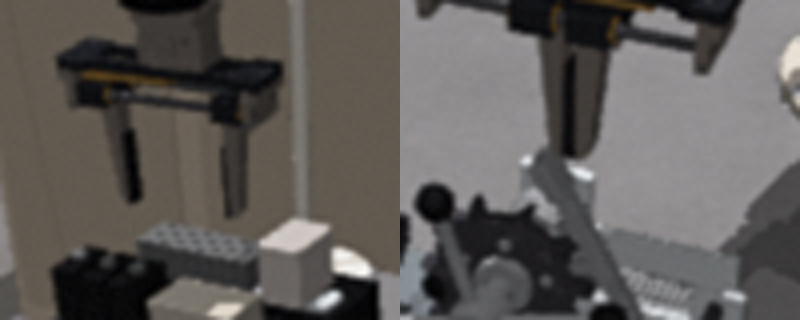

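The comparison shows the real fingertips about 38 mm higher than the reported TCP, at z ≈ 0.237 against 0.198. The finger passed above the pawl without touching it. I'll go back and come down lower.

Request:
send_rows --pt "0 1.5 0 0 0 0 1" --pt "0 2 0 0 0 0 1" --pt "0 2 0 0 0 0 1" --pt "0 0.9 0 0 0 0 1" --pt "0 0 1.4 0 0 0 1" --pt "0 0 1.4 0 0 0 1" --pt "0 0 1 0 0 0 1" --pt "0 0 0 0 0 0 1"

```text
clock: 5.0
tcp_pos: [0.5582, -0.109, 0.1576]
tcp_rot: [[0.985, 0.175, -0.004], [0.175, -0.985, 0.001], [-0.004, -0.002, -1.0]]
force: [-0.1, -0.6, 0.0]
grip_width: 0.0003
```

```bash
python3 - <<'E'
from h import *
o=observe();print(o['clock'],tt(o['tcp_pos']),o['force'])
save('scene','s3')
K,e,R=cam('scene');z=np.load('pics/s3.npz');P=(pts(z['d'],K,e,R)-org)@B
m=(P[...,0]>.03)&(P[...,0]<.08)&(P[...,1]>-.05)&(P[...,1]<.12)&(P[...,2]>.188)&(P[...,2]<.30)&(z['d']>0)
for y in range(-40,60,4):
    q=P[m&(abs(P[...,1]*1000-y)<2)]
    if len(q):print(y,(q[:,2].min()*1000).round(),(q[:,2].max()*1000).round(),(np.median(q[:,0])*1000).round())
E
```

```text
5.0 [ 0.05151194 -0.02229178  0.15759538] [-0.09471546 -0.63675047  0.02556411]
-40 254.0 269.0 63.0
-36 197.0 273.0 62.0
-32 196.0 275.0 62.0
-28 192.0 297.0 62.0
-24 197.0 299.0 62.0
-20 193.0 294.0 62.0
-16 193.0 273.0 62.0
-12 194.0 272.0 62.0
-8 198.0 272.0 60.0
-4 231.0 271.0 58.0
4 278.0 281.0 66.0
8 278.0 300.0 63.0
12 295.0 300.0 77.0
16 222.0 299.0 75.0
20 216.0 298.0 66.0
24 212.0 299.0 67.0
28 200.0 299.0 64.0
32 201.0 299.0 65.0
36 188.0 300.0 60.0
40 189.0 299.0 59.0
44 189.0 299.0 58.0
48 189.0 299.0 60.0
52 189.0 297.0 76.0
```

The tip is now at z ≈ 0.195, on the wheel side of the pawl. I'll push toward +y.

Request:
send_rows --pt "0 -1 0 0 0 0 1" --pt "0 -0.8 0 0 0 0 1" --pt "0 -0.8 0 0 0 0 1" --pt "0 -0.8 0 0 0 0 1" --pt "0 -1 0 0 0 0 1" --pt "0 -1 0 0 0 0 1" --pt "0 -1 0 0 0 0 1" --pt "0 -1 0 0 0 0 1"

```text
clock: 5.85
tcp_pos: [0.5466, -0.036, 0.1599]
tcp_rot: [[0.985, 0.174, -0.0], [0.174, -0.985, 0.0], [-0.0, -0.0, -1.0]]
force: [-0.1, 0.3, -0.4]
grip_width: 0.0004
```

```bash
cat >> h.py <<'E'
def pawl(fn):
    save('scene',fn);K,e,R=cam('scene');z=np.load(f'pics/{fn}.npz');P=(pts(z['d'],K,e,R)-org)@B
    m=(P[...,0]>.045)&(P[...,0]<.068)&(P[...,1]>0)&(P[...,1]<.19)&(P[...,2]>.07)&(P[...,2]<.26)&(z['d']>0)
    for zz in range(90,250,16):
        q=P[m&(abs(P[...,2]*1000-zz)<4)]
        if len(q): print(zz,'pawl/finger y',np.unique((q[:,1]*1000/4).round()*4).astype(int))
    kn=(z['p'].max(2)<45)&(P[...,0]>.095)&(P[...,0]<.122)&(P[...,2]>.02)&(P[...,2]<.25)&(abs(P[...,1])<.12)
    k,l,s,c=cv2.connectedComponentsWithStats(kn.astype(np.uint8))
    for i in range(1,k):
        if s[i,4]>15:
            q=np.median(P[l==i],0);print('knob',q.round(3),'ang',np.degrees(np.arctan2(-q[1],q[2]-.003-.125)).round(1))
E
python3 - <<'E'
from h import *
o=observe();print(o['clock'],tt(o['tcp_pos']),o['force']);pawl('s4')
E
```

```text
5.85 [0.05276318 0.05161088 0.15990591] [-0.13164066  0.34719674 -0.36753348]
90 pawl/finger y [ 24  28  44  92  96 100 104 108 112]
106 pawl/finger y [ 12  16  20  24  28  32  36  40  44  92  96 100 104 108]
122 pawl/finger y [  8  12  16  20  24  28  32  36  40  44  48  52  88  92  96 100 104 132
 136 140]
138 pawl/finger y [  0   4   8  12  16  20  24  28  32  36  40  44  48  52  88  92  96 100]
154 pawl/finger y [  0   4   8  12  16  20  24  28  32  36  40  68  76  80  84  88  92  96
 100]
170 pawl/finger y [ 0  4  8 12 16 20 24 76 80 84 88 92 96]
186 pawl/finger y [12 16 80 84 88 92]
202 pawl/finger y [40 44 48 52 56 60 64 76 80 84 88 92]
218 pawl/finger y [40 44 48 52 56 60 64 68 76 80 84 88]
234 pawl/finger y [36 40 44 48 52 56 60 64 68 72 76 80 84]
knob [ 0.112 -0.023  0.216] ang 14.6
knob [ 0.112 -0.085  0.104] ang 105.7
knob [0.112 0.088 0.157] ang -72.0
knob [0.112 0.03  0.044] ang -160.3
```

The pawl is following and now leans only about 8° to the wheel side. Knob angles are unchanged.

Request:
send_rows --pt "0 -1 0 0 0 0 1" --pt "0 -1 0 0 0 0 1" --pt "0 -1 0 0 0 0 1" --pt "0 -1 0 0 0 0 1" --pt "0 -0.8 0 0 0 0 1" --pt "0 -0.8 0 0 0 0 1" --pt "0 -0.8 0 0 0 0 1" --pt "0 0 0 0 0 0 1"

```text
clock: 6.7
tcp_pos: [0.5356, 0.0269, 0.16]
tcp_rot: [[0.985, 0.175, -0.0], [0.175, -0.985, 0.0], [-0.0, -0.0, -1.0]]
force: [-0.5, 0.1, 0.5]
grip_width: 0.0004
```

```bash
python3 - <<'E'
from h import *
o=observe();print(o['clock'],tt(o['tcp_pos']),o['force']);pawl('s5')
E
```

```text
6.7 [0.05284852 0.11550582 0.15996978] [-0.49822085  0.1047721   0.54390094]
90 pawl/finger y [ 24  28  48  88  92  96 100 104 108 112]
106 pawl/finger y [  8  12  16  20  24  28  32  36  40  44 108 112 116 120]
122 pawl/finger y [  8  12  16  20  24  28  32  36  40  44  48  52 116 120 124 128 132 136
 140]
138 pawl/finger y [  4   8  12  16  20  24  28  32  36  40  44  48  52 120 124 128 132 136
 140]
154 pawl/finger y [  0   4   8  12  16  20  24  28  32  36  40 124 128 132 136 140 144]
170 pawl/finger y [  0   4   8  12  16  20  24 120 124 136 140 144 148]
186 pawl/finger y [ 12  16 140 144 148 152 156]
202 pawl/finger y [104 108 112 116 120 124 128 148 152 160 164]
218 pawl/finger y [104 108 112 116 120 124 128 132 156 160 164 168 172]
234 pawl/finger y [100 104 108 112 116 120 124 128 132 164 168]
knob [ 0.112 -0.024  0.215] ang 15.2
knob [ 0.112 -0.084  0.104] ang 105.9
knob [0.112 0.088 0.157] ang -71.7
knob [0.112 0.03  0.044] ang -160.5
```

The pawl lies at its stop, about 25° to +y, and the wheel hasn't moved. Next I'll clear the pawl and go over to the -y side of the upper knob, at tester x = 105.

Request:
send_rows --pt "0 0.8 -2 0 0 0 1" --pt "0 0.8 -3 0 0 0 1" --pt "0 0.8 -3 0 0 0 1" --pt "1.04 3.0 0 0 0 0 1" --pt "1.04 3.5 0 0 0 0 1" --pt "1.04 3.5 0 0 0 0 1" --pt "1.04 3.0 0 0 0 0 1" --pt "1.06 2.6 0 0 0 0 1"

```text
clock: 7.55
tcp_pos: [0.619, -0.1443, 0.2399]
tcp_rot: [[0.985, 0.173, 0.0], [0.173, -0.985, -0.0], [-0.0, 0.0, -1.0]]
force: [0.7, 1.2, -0.4]
grip_width: 0.0003
```

Request:
send_rows --pt "0 0 1 0 0 0 1" --pt "0 0 2 0 0 0 1" --pt "0 0 2 0 0 0 1" --pt "0 0 1.5 0 0 0 1" --pt "0 0 1 0 0 0 1" --pt "0 0 0 0 0 0 1" --pt "0 0 0 0 0 0 1" --pt "0 0 0 0 0 0 1"

```text
clock: 8.35
tcp_pos: [0.6192, -0.1423, 0.166]
tcp_rot: [[0.985, 0.174, 0.002], [0.174, -0.985, -0.0], [0.001, 0.001, -1.0]]
force: [0.3, -0.3, -0.5]
grip_width: 0.0002
```

```bash
python3 - <<'E'
from h import *
o=observe();print(o['clock'],tt(o['tcp_pos']),o['force']);pawl('s6')
E
```

```text
8.35 [ 0.10580317 -0.06559129  0.16601283] [ 0.31643965 -0.29973183 -0.53683176]
90 pawl/finger y [ 24  28  48  92  96 100 104 108 112]
106 pawl/finger y [  8  12  16  20  24  28  32  36  40  44  48 104 108 112 116 120]
122 pawl/finger y [  8  12  16  20  24  28  32  36  40  44  52  60 112 116 120 124 128 132
 136 140]
138 pawl/finger y [  0   4   8  12  16  20  24  28  32  36  40  44  48  52 120 124 128 132
 136 140]
154 pawl/finger y [  0   4   8  12  16  20  24  28  32  36  40 124 128 132 136 140]
170 pawl/finger y [  0   4   8  12  16  20  28 120 124 136 140 144 148]
186 pawl/finger y [ 12  16 140 144 148 152 156]
202 pawl/finger y [148 152 156 160 164]
218 pawl/finger y [156 160 164 168 172]
234 pawl/finger y [164 168 172]
knob [ 0.115 -0.065  0.228] ang 33.2
knob [ 0.112 -0.024  0.216] ang 15.0
knob [ 0.111 -0.084  0.105] ang 105.5
knob [0.112 0.088 0.157] ang -71.6
knob [0.111 0.03  0.044] ang -160.3
```

The pawl stays at its stop and the handle lean averages 17°. I'll push the knob slowly toward +y.

Request:
send_rows --pt "0 -0.8 0 0 0 0 1" --pt "0 -0.7 0 0 0 0 1" --pt "0 -0.7 0 0 0 0 1" --pt "0 -0.7 0 0 0 0 1" --pt "0 -0.7 0 0 0 0 1" --pt "0 -0.7 0 0 0 0 1" --pt "0 -0.6 0 0 0 0 1" --pt "0 -0.5 0 0 0 0 1"

```text
clock: 9.2
tcp_pos: [0.6089, -0.0883, 0.1649]
tcp_rot: [[0.985, 0.174, -0.0], [0.174, -0.985, 0.0], [-0.0, -0.0, -1.0]]
force: [1.1, -2.2, 1.5]
grip_width: 0.0003
```

```bash
python3 - <<'E'
from h import *
o=observe();print(o['clock'],tt(o['tcp_pos']),o['force']);pawl('s7')
E
```

```text
9.2 [ 0.10505535 -0.01069302  0.1648686 ] [ 1.13512946 -2.17922021  1.45536668]
90 pawl/finger y [  4   8  12  16  20  24  28  32  92  96 100 104 108 112]
106 pawl/finger y [  8  12  16  20  24  28  32  36  40  44  48  52 104 108 112 116 120]
122 pawl/finger y [  8  12  16  20  24  28  32  36  40  44  48 116 120 124 128 132 136 140]
138 pawl/finger y [  0   4   8  12  16  20  24  28  32  36  40  44  48  52  56  60 120 124
 128 132 136]
154 pawl/finger y [  4   8  12  16  20  24  28  32  36  40 124 128 132 136 140]
170 pawl/finger y [  8  12  16  20  24  28  32  36  40 120 124 136 140 144 148]
186 pawl/finger y [  4   8 140 144 148 152 156]
202 pawl/finger y [148 152 156 160 164]
218 pawl/finger y [156 160 164 168 172]
234 pawl/finger y [164 168]
knob [ 0.115 -0.01   0.228] ang 6.0
knob [0.111 0.018 0.218] ang -11.4
knob [ 0.111 -0.086  0.147] ang 77.4
knob [0.112 0.09  0.115] ang -98.3
knob [ 0.112 -0.013  0.041] ang 171.8
```

The lean is now 10° to +y. The target is 18.6°, so about 13 mm more.

Request:
send_rows --pt "0 -0.4 0 0 0 0 1" --pt "0 -0.4 0 0 0 0 1" --pt "0 -0.4 0 0 0 0 1" --pt "0 0 0 0 0 0 1" --pt "0 0 0 0 0 0 1" --pt "0 0.5 0 0 0 0 1" --pt "0 1 0 0 0 0 1" --pt "0 1 0 0 0 0 1"

```text
clock: 10.05
tcp_pos: [0.6116, -0.1027, 0.1651]
tcp_rot: [[0.985, 0.174, 0.0], [0.174, -0.985, -0.0], [0.0, 0.0, -1.0]]
force: [0.0, 0.1, -0.3]
grip_width: 0.0003
```

```bash
python3 - <<'E'
from h import *
o=observe();print(o['clock'],tt(o['tcp_pos']),o['force']);pawl('s8')
E
```

```text
10.05 [ 0.10518805 -0.02532929  0.16505895] [ 0.00461892  0.09726481 -0.25511732]
90 pawl/finger y [  4   8  12  16  20  24  28  32  44  88  92  96 100 104 108 112]
106 pawl/finger y [  8  12  16  20  24  28  32  36  40  44  48 108 112 116 120]
122 pawl/finger y [  8  12  16  20  24  28  32  36  40  44  56 112 116 120 124 128 132 136
 140]
138 pawl/finger y [  4   8  12  16  20  24  28  32  36  40  44  48  52  56 120 124 128 132
 136]
154 pawl/finger y [  8  12  16  20  24  28  32  36  40 120 124 128 132 136 140]
170 pawl/finger y [ 20  44 120 124 136 140 144 148]
186 pawl/finger y [ 16 140 144 148 152 156]
202 pawl/finger y [148 152 156 160 164]
218 pawl/finger y [156 160 164 168 172]
234 pawl/finger y [164 168]
knob [ 0.115 -0.025  0.224] ang 14.5
knob [0.112 0.031 0.215] ang -19.7
knob [ 0.112 -0.084  0.158] ang 70.2
knob [0.111 0.088 0.102] ang -106.3
knob [ 0.112 -0.026  0.043] ang 162.9
```

The handle leans 18.2° to +y, so the wheel is 0.136 above the notch, mid-gap. Now I'll go round to the outer (+y) side of the pawl.

Request:
send_rows --pt "0 0 -2 0 0 0 1" --pt "0 0 -3 0 0 0 1" --pt "0 0 -3 0 0 0 1" --pt "-1.5 -3.5 0 0 0 0 1" --pt "-1.5 -4 0 0 0 0 1" --pt "-1.5 -4 0 0 0 0 1" --pt "-0.6 -4 0 0 0 0 1" --pt "0 -4 0 0 0 0 1"

```text
clock: 10.9
tcp_pos: [0.5262, 0.082, 0.2453]
tcp_rot: [[0.985, 0.173, 0.0], [0.173, -0.985, 0.0], [0.0, 0.0, -1.0]]
force: [1.2, -0.6, 0.1]
grip_width: 0.0006
```

Request:
send_rows --pt "0 -2.8 0 0 0 0 1" --pt "0 0 0 0 0 0 1" --pt "0 0 2 0 0 0 1" --pt "0 0 2.5 0 0 0 1" --pt "0 0 2 0 0 0 1" --pt "0 0 1.5 0 0 0 1" --pt "0 0 0 0 0 0 1" --pt "0 0 0 0 0 0 1"

```text
clock: 11.7
tcp_pos: [0.5227, 0.1081, 0.1652]
tcp_rot: [[0.985, 0.173, -0.0], [0.173, -0.985, -0.0], [-0.0, 0.0, -1.0]]
force: [0.2, 0.8, 0.0]
grip_width: 0.0001
```

```bash
python3 - <<'E'
from h import *
o=observe();print(o['clock'],tt(o['tcp_pos']),o['force'])
p,_=save('scene','s9');cv2.imwrite('pics/s9c.png',cv2.resize(p[120:270,150:350],None,fx=4,fy=4,interpolation=cv2.INTER_CUBIC))
E
```

```text
11.7 [0.0542695  0.19768793 0.16524873] [0.16634804 0.83026512 0.01992158]
```

View pics/s9c.png

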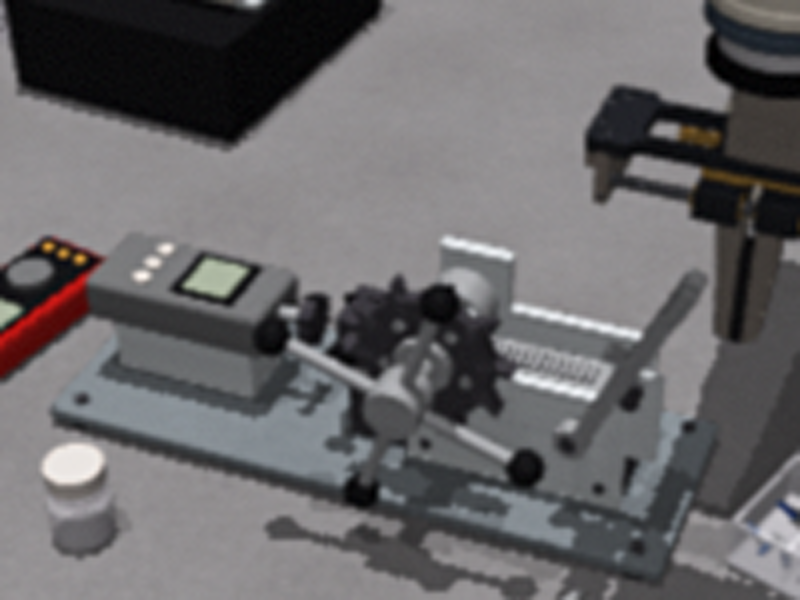

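The pawl is at its stop with its end at (693,283), the finger stands on its outer side at (740,330), and the handle has turned one notch. I'll tip the pawl back in.

Request:
send_rows --pt "0 0.9 0 0 0 0 1" --pt "0 0.9 0 0 0 0 1" --pt "0 0.9 0 0 0 0 1" --pt "0 0.9 0 0 0 0 1" --pt "0 0.9 0 0 0 0 1" --pt "0 0.9 0 0 0 0 1" --pt "0 0.9 0 0 0 0 1" --pt "0 0.9 0 0 0 0 1"

```text
clock: 12.55
tcp_pos: [0.5349, 0.0371, 0.1649]
tcp_rot: [[0.985, 0.174, -0.0], [0.174, -0.985, -0.0], [-0.0, 0.0, -1.0]]
force: [-0.5, -0.8, 0.1]
grip_width: 0.0006
```

Request:
send_rows --pt "0 0.8 0 0 0 0 1" --pt "0 0.8 0 0 0 0 1" --pt "0 0.6 0 0 0 0 1" --pt "0 0.6 0 0 0 0 1" --pt "0 0.6 0 0 0 0 1" --pt "0 0.6 0 0 0 0 1" --pt "0 0.5 0 0 0 0 1" --pt "0 0 0 0 0 0 1"

```text
clock: 13.35
tcp_pos: [0.5428, -0.0068, 0.165]
tcp_rot: [[0.985, 0.174, 0.0], [0.174, -0.985, -0.0], [0.0, 0.0, -1.0]]
force: [0.1, -0.5, 0.0]
grip_width: 0.0005
```

```bash
python3 - <<'E'
from h import *
o=observe();print(o['clock'],tt(o['tcp_pos']),o['force']);pawl('s10')
E
```

```text
13.35 [0.05413372 0.08102186 0.16498128] [ 0.08351913 -0.47186148  0.04618449]
90 pawl/finger y [  4   8  12  16  20  24  28  32  40  44  48  92  96 100 104 108 112]
106 pawl/finger y [  8  12  16  20  24  28  32  36  40  44  48  84  88  92  96 100]
122 pawl/finger y [  8  12  16  20  24  28  32  36  40  44  56  72  76  80  84  88  92 136
 140 152]
138 pawl/finger y [ 4  8 12 16 20 24 28 32 36 40 44 48 52 64 68 72 76 80]
154 pawl/finger y [ 8 12 16 20 24 28 32 36 40 44 48 52 56 60 64 68 72]
170 pawl/finger y [20 44 48 52 56 60 64]
186 pawl/finger y [16 36 40 44 48 52]
202 pawl/finger y [28 32 36 40 44 72 76 80 84 88 92]
218 pawl/finger y [20 24 28 32 36 68 72 76 80 84 88 92 96]
234 pawl/finger y [68 72 76 80 84 88 92 96]
knob [0.112 0.031 0.215] ang -19.5
knob [ 0.113 -0.083  0.159] ang 69.6
knob [0.112 0.088 0.102] ang -106.3
knob [ 0.112 -0.026  0.044] ang 163.1
```

The pawl has dropped and reads about 29–30°. I'll retreat, then compare it with the seated pawl in the first picture.

Request:
send_rows --pt "0 -1 0 0 0 0 1" --pt "0 -2 -2 0 0 0 1" --pt "0 -2 -3 0 0 0 1" --pt "0 -2 -4 0 0 0 1" --pt "0 -2 -4 0 0 0 1" --pt "0 -3 -3 0 0 0 1" --pt "0 -3 -2 0 0 0 1" --pt "0 0 0 0 0 0 1"

```text
clock: 14.2
tcp_pos: [0.517, 0.1453, 0.3483]
tcp_rot: [[0.984, 0.177, 0.005], [0.177, -0.984, 0.003], [0.005, -0.002, -1.0]]
force: [0.2, -0.1, -0.3]
grip_width: 0.0004
```

```bash
python3 - <<'E'
from h import *
o=observe();print(o['clock'],tt(o['tcp_pos']),o['force'])
save('scene','s11');save('top','t11')
K,e,R=cam('scene')
for f in('scene0','s9','s11'):
    z=np.load(f'pics/{f}.npz');P=(pts(z['d'],K,e,R)-org)@B
    m=(P[...,0]>.045)&(P[...,0]<.07)&(P[...,1]>.01)&(P[...,2]>.19)&(P[...,2]<.245)&(P[...,1]<.2)&(z['d']>0)
    q=P[m];print(f,len(q),q.mean(0).round(4),'ang',np.degrees(np.arctan2(.1-q[:,1].mean(),q[:,2].mean()-.084)).round(2))
a,b=cv2.imread('pics/scene0.png'),cv2.imread('pics/s11.png')
for im,n in((a,'a'),(b,'b')): pass
A=cv2.resize(a[155:255,190:320],None,fx=3,fy=3,interpolation=cv2.INTER_CUBIC);Bb=cv2.resize(b[155:255,190:320],None,fx=3,fy=3,interpolation=cv2.INTER_CUBIC)
cv2.imwrite('pics/fin.png',np.hstack([A,Bb]))
d=cv2.absdiff(cv2.imread('pics/top0.png'),cv2.imread('pics/t11.png')).max(2)
for nm,(x0,y0,x1,y1) in dict(jar=(342,135,366,158),multi=(400,170,435,225),driver=(244,120,270,190)).items():print(nm,d[y0:y1,x0:x1].mean())
E
```

```text
14.2 [0.05515706 0.23535907 0.34827934] [ 0.22375039 -0.0920078  -0.3413873 ]
scene0 140 [0.0589 0.033  0.2119] ang 27.64
s9 210 [0.0621 0.1759 0.2195] ang -29.24
s11 138 [0.0591 0.0331 0.2117] ang 27.65
jar 7.148550724637682
multi 7.119480519480519
driver 10.0
```

View pics/fin.png

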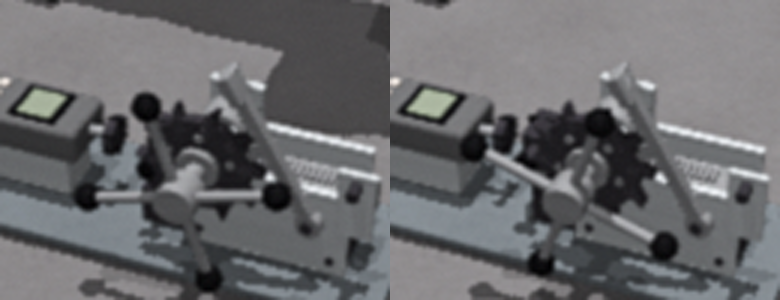

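The pawl sits exactly as it did at the start (27.65 against 27.64 by the same measure), with the handle one notch back. The bystanders show only noise-level differences, so I'm handing the job in.

```bash
python3 -c "
from plant import *
sign_off();print(observe()['clock'])"
```

```text
the job is handed in; nothing more can be done
the job is handed in; nothing more can be done
```

I did the job in the order asked and handed it in at about 14 s. With the shut fingertip I lifted the pawl to its stop, pushed the upper knob so the wheel turned back one notch, and tipped the pawl in again.

**Last checks:**
- **Pawl:** it reads 27.65° in the final scene image and 27.64° in the first, when it was seated. The same crude measure was used for both.
- **Wheel:** the handle leans about 18.2° to +y. That puts the wheel about 0.136 rad above the notch, inside the 0.04–0.22 gap.
- **Contact:** the gripper was well clear of the tester and the wrist force was near 0. The largest I read was about 3 N, while pushing the knob. Force was read only at the end of each move.
- **Things around the tester:** the jar, multimeter and screwdriver show only small differences (mean 7–10 grey levels) between the first and last top views. I took these as noise and shadow. The terminal box was not compared, but nothing went near it.

**What disagreed:** the real fingertips sit about 38 mm further back than the reported TCP. My first pass therefore went over the pawl without touching it, and I corrected for this afterwards.

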